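Bring the next vial round with one turn of the feeder's hand wheel

ROBOT

A 6-joint arm with a two-finger parallel gripper is mounted at the origin on the work surface. World frame = base frame: x ahead of the robot, y to its left, z up, the work surface at z = 0. Lengths are in m, angles in rad, forces in N, time in s.
With the tool pointing down it reaches from about 0.3 to 0.875 m from the base axis. Payload 4.2 kg.
Tool frame: the origin (TCP) lies at the very end of the fingers, on their centre line; the grasp point (between the pads) lies behind it (robot.pinch_z is the z of the grasp point in the tool frame, in m); z points along the fingers, y is the line along which they close (so a half turn about z gives the same grasp; the last joint's range is limited). The gripper opens to 85 mm and grips with 20 to 120 N. Pads are 22 mm wide; open, the fingers measure 114 mm over their backs; the gripper's body (76 mm by 85 mm) begins 54 mm behind the grasp point. The pads swing forward as they close: fully open they stand 13 mm farther back than shut.
Start: joints at [-1.225, 0.32, 1.565, -0, 1.257, -0.02], TCP at [0.206, -0.537, 0.231] pointing down, gripper open.
Joint ranges: [-3.11, 3.11], [-0.84, 2.01], [0.21, 2.61], [-1.34, 4.49], [0.05, 2.63], [-2.56, 2.56]. Speed limits (rad/s): [2.57, 2.57, 3.14, 3.14, 3.14, 3.14].

INTERFACE

Orientations are given as a unit quaternion [x, y, z, w].
In Python, from rig import robot, eyes gives the robot as it stands. The module is installed in compiled form; this text tells all that it offers.
- The arm moves only by the tool step_arm, never from a script. Its argument "motion" is a list of rows, each a list of 7 numbers: the shift along the tool's x, y, z in m, then the turn, a rotation vector about the tool's x, y, z in degrees, then the opening, from -1 (shut) to 1 (fully open), so that 0 is half open. In form: [[dx, dy, dz, ax, ay, az, fingers], ...]. A call has 1 to 20 rows; each row is the pose to reach, as a shift and turn from the pose commanded when the call began, along the tool's axes at that moment; what a row does not reach only later rows make up. A row lasts 1/12 s, in which the tool goes at most 41.7 mm and 7.16 degrees, less where a joint would pass 70% of its speed; a pose out of reach is approached as far as the arm can. A call with a gripper value outside its range is refused whole. The fingers move at their own pace and stop on an object; "force" is the grip in N (left out, the last holds). Time passes only in rows, so rows that repeat a pose let the fingers close. It gives the time, the measured TCP pose, the force, the opening and the grip force at its end, in the units of the state.
- robot.state(): the state, without advancing time (a new reading comes with each control period).
- eyes.grab_frame(name): name is "side" or "top" or "wrist"; returns (picture, depth): 480x640x3 uint8, blue, green, red; 480x640 float32, m along the optical axis (not along the pixel's ray), 0 where there is no reading.
- eyes.calibration(name): a dict with "fx", "fy", "cx", "cy" (pixels), "R" (3x3) and "t" (3): a world point X has camera coordinates R X + t. Camera axes: x right, y down, z forward; pixel columns grow to the right and rows downward; lengths in m; the calibration is good to about 2 mm. A picture is of the moment at which its call begins: read the wrist's pose just before it. calibration takes no time and is no camera call; for the wrist camera it gives the pose at the moment of the call.
- robot.hand_in(): hands the job in; it is judged then, once.
The state is a dict: "t": time; "q": joint angles; "joint_vel": joint speeds; "effort": joint torques, N m; "eef_pos": TCP position; "tcp_rot": TCP orientation; "ft_force": force on the tool from outside, world axes, zero at the start; "wrist_torque": the same for the moment, N m; "opening": finger opening in m; "gripper_force": force on a finger pad.
Only numpy, scipy, OpenCV 4.12 (cv2) and the standard library are available. Lean on these libraries where they do the work, as an engineer would, in place of code of your own. Each camera call takes 0.05 s, during which the arm holds its last target. There are 200 camera calls.

TASK

Bring the next vaccine vial to the pick-up fork: with the fingertips, push the vial feeder's hand wheel round by its upright handle, clockwise seen from above, through exactly one full turn, so that the handle comes back to where it started; do not turn it backwards or past one turn. Push gently without gripping the handle, leave the dish, vial, carton and pump bottle around the feeder where they stand, and finish with the fingers clear of everything.

Things in the scene. Friction and masses are not known exactly. Their poses are not given: they have to be found in the camera images.
- wheel (a joint): the hand wheel's angle, rad: 0 at the start, growing clockwise seen from above; one full turn is 6.283. It turns about a vertical axis, stays where it is left (no spring, hardly any coasting) and takes about 2 N at the handle
- hub (a point): centre of the wheel's hub, on its upper face, on the vertical axis of the wheel, 118 mm above the table. The wheel lies level: black rim of 75 mm radius (16 mm thick round bar, its top 113 mm above the table), three steel spokes in the plane of the rim, hub of 20 mm radius. It stands on the narrower end block of the white feeder (a low base 420 x 200 mm, 32 mm high; the hub lies 115 mm from one short end); nothing of the feeder other than the handle rises above the wheel
- handle: the upright plain aluminium handle, the only one on the wheel: a round grip 26 mm in diameter and 52 mm tall, standing on the rim at the end of a spoke, fixed to the wheel, 75 mm from the axis. Origin: centre of its foot, 111 mm above the table (its top is at 163 mm; thickest from 125 to 157 mm). The direction from the hub to the handle at the start is anything
- turntable (a joint): angle of the vial turntable, rad: 0 at the start, clockwise seen from above; geared to the wheel, an eighth of its angle (0.785 after one turn of the wheel). An aluminium disc of 186 mm diameter with eight places, three of them empty, its axis 195 mm from the wheel's; the vials on it reach 100 mm above the table
- feeder: the feeder's white base; origin on the table straight under the wheel's axis, x axis along its length towards the turntable and the steel pick-up fork at its far end (fork top 82 mm above the table)
- dish: loose kidney dish of pressed brown pulp, 200 x 125 mm, 38 mm high; origin in the middle of its underside; leave alone
- vial: loose small glass vial with aluminium cap, 24 mm in diameter, 52 mm high, standing by the feeder; origin in the centre of its underside; leave alone
- carton: loose open carton, 75 x 110 mm, 85 mm high; origin in the centre of its underside; leave alone
- pump: loose white pump bottle, 68 mm in diameter, 154 mm high with its spout; origin in the centre of its underside; leave alone

How it is judged:
By the outcome, as a careful person would: the job done as asked, in the order asked, and still so for the second after the job is handed in, with the robot touching nothing.
It also fails if it takes over 72 s, if anything falls off the work surface, if the arm or the gripper's body presses on something with over 40 N, if the wrist force passes 120 N, or if a joint passes its speed limit or range.

## Working session

There is one attempt and no reset: what is moved stays moved. The work goes in short steps, Python scripts to look and compute and a tool call to move; the robot and the scene stay as the last step left them, time stands still between calls to the robot, and variables do not carry over. Pictures are saved under pics/ and viewed, at most 10 in all, crops included, and the job is handed in when it is done.

Besides the shell and the picture viewer there is one more tool, called after "Emit:" as a command line: name --pt "numbers of a row" for each row, then --argument value for the rest. step_arm: Moves the arm, as the interface text tells. Its arguments: {"type":"object","properties":{"motion":{"type":"array","items":{"type":"array","items":{"type":"number"}}},"force":{"type":"number"}},"required":["motion"]}

```bash
mkdir -p pics
python3 - <<'E'
from rig import robot, eyes
import cv2, numpy as np
for n in ("top","side"):
    p,d=eyes.grab_frame(n); cv2.imwrite(f"pics/{n}0.png",p); np.save(f"{n}0.npy",d)
    c=eyes.calibration(n); print(n,{k:np.round(v,3).tolist() for k,v in c.items()})
s=robot.state(); print(s, robot.pinch_z)
E
```

```text
top {'fx': 441.657, 'fy': 441.657, 'cx': 324.47, 'cy': 240.684, 'R': [[0.007, -1.0, -0.011], [-0.99, -0.005, -0.139], [0.139, 0.012, -0.99]], 't': [0.04, 0.592, 0.77]}
side {'fx': 473.235, 'fy': 473.235, 'cx': 316.348, 'cy': 244.148, 'R': [[0.813, -0.582, -0.017], [-0.454, -0.615, -0.644], [0.365, 0.531, -0.765]], 't': [-0.472, 0.367, 0.739]}
{'t': 0.1, 'q': array([-1.22498551e+00,  3.20220454e-01,  1.56556234e+00, -1.47584580e-05,
        1.25738492e+00, -1.99971512e-02]), 'joint_vel': array([ 0.00064369, -0.00297661, -0.00391461, -0.00074677,  0.00039264,
        0.00046272]), 'effort': array([-3.38535001e-04, -4.16407979e+01, -2.34705627e+01, -9.60726607e-05,
        4.92880659e-03,  2.45908733e-07]), 'eef_pos': array([ 0.20553367, -0.53655577,  0.23056858]), 'tcp_rot': array([ 9.83318926e-01,  1.81888069e-01, -1.34652447e-04, -7.75965352e-04]), 'ft_force': array([ 0.05242883, -0.01113245, -0.00811608]), 'wrist_torque': array([-0.00639841,  0.01852347, -0.05278766]), 'gripper_force': 0.0, 'opening': 0.08575169095713947} -0.0187
```

View pics/top0.png

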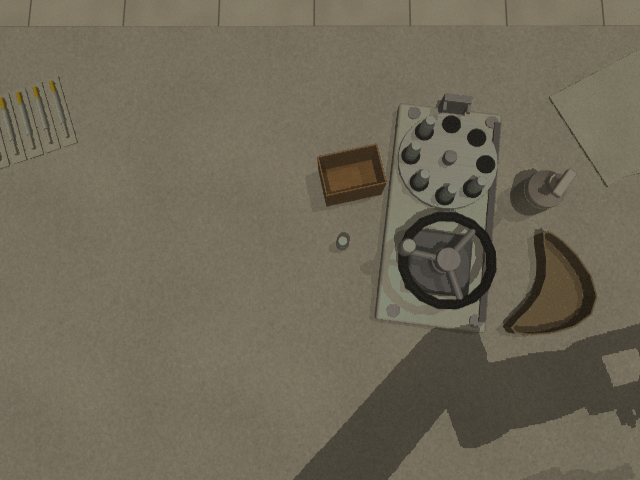

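View pics/side0.png

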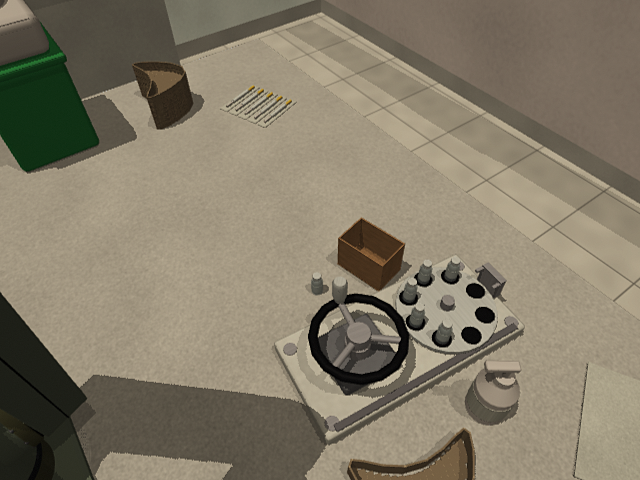

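The top view shows the hub at about (448,259), the handle's top at about (408,245), and the turntable centre at (450,157). In the side view the hub is at about (359,333) and the handle's top at (340,283).

```bash
cat > h.py <<'E'
from rig import robot, eyes
import cv2, numpy as np
def ray(n,u,v,z,c=None):
    c=c or eyes.calibration(n); R=np.array(c["R"]);t=np.array(c["t"])
    o=-R.T@t; d=R.T@np.array([(u-c["cx"])/c["fx"],(v-c["cy"])/c["fy"],1]); return o+d*(z-o[2])/d[2]
E
python3 - <<'E'
from h import *
for n,box,hub,han,tt in (("top",(385,200,510,315),(448,259),(408.5,244),(450,157)),("side",(300,285,415,390),(359,331),(340,281),(447,302))):
    p=cv2.imread(f"pics/{n}0.png"); g=p.max(2); m=np.zeros_like(g); x0,y0,x1,y1=box
    m[y0:y1,x0:x1]=(g[y0:y1,x0:x1]<32)*255
    k,l,st,_=cv2.connectedComponentsWithStats(m); i=1+st[1:,4].argmax()
    cs,_=cv2.findContours((l==i).astype(np.uint8),0,2); c=max(cs,key=cv2.contourArea)
    h=cv2.convexHull(c)[:,0]; P=np.array([ray(n,u,v,.105)[:2] for u,v in h]).astype(np.float32)
    (cx,cy),(a,b),_=cv2.fitEllipse(P); print(n,"rim",cx,cy,"diam",a,b)
    print("hub",ray(n,*hub,.118),"handle",ray(n,*han,.163),"tt",ray(n,*tt,.1))
    d=np.load(f"{n}0.npy"); 
    for nm,(u,v) in (("hub",hub),("han",han)):
        C=eyes.calibration(n); z=np.median(d[int(v)-1:int(v)+2,int(u)-1:int(u)+2]); X=np.array([(u-C["cx"])/C["fx"]*z,(v-C["cy"])/C["fy"]*z,z]); print(nm,"depth pt",C["R"].T@(X-C["t"]))
for nm,u,v,z in (("vial",343,237,.052),("carton near",326,205,.04),("carton right",385,181,.04),("pump top",547,188,.1),("spout",568,178,.15),("dish",540,233,.038),("dish2",505,327,.038)): print(nm,ray("top",u,v,z))
E
```

```text
top rim 0.5471564531326294 -0.16737070679664612 diam 0.14867350459098816 0.15946392714977264
hub [ 0.55148004 -0.16124319  0.118     ] handle [ 0.57008979 -0.08864264  0.163     ] tt [ 0.73208222 -0.17531179  0.1       ]
hub depth pt [ 0.55141674 -0.16107264  0.11863497]
han depth pt [ 0.57005486 -0.08859557  0.16326159]
side rim 0.5486992001533508 -0.1634538471698761 diam 0.16213871538639069 0.16839177906513214
hub [ 0.55165053 -0.1621867   0.118     ] handle [ 0.56681332 -0.09049451  0.163     ] tt [ 0.71711678 -0.20020697  0.1       ]
hub depth pt [ 0.55276459 -0.1610372   0.11522128]
han depth pt [ 0.56809019 -0.0889268   0.16018498]
vial [0.59712453 0.00981658 0.052     ]
carton near [0.65901969 0.04114719 0.04      ]
carton right [ 0.70542711 -0.06917274  0.04      ]
pump top [ 0.67712107 -0.34020415  0.1       ]
spout [ 0.68052187 -0.34982216  0.15      ]
dish [ 0.60844936 -0.35315638  0.038     ]
dish2 [ 0.43783215 -0.28049091  0.038     ]
```

Emit:
step_arm --pt "0.461 -0.306 0 0 0 21 -1" --pt "0.461 -0.306 0 0 0 21 -1" --pt "0.461 -0.306 0 0 0 21 -1" --pt "0.461 -0.306 0 0 0 21 -1" --pt "0.461 -0.306 0 0 0 21 -1" --pt "0.461 -0.306 0 0 0 21 -1" --pt "0.461 -0.306 0 0 0 21 -1" --pt "0.461 -0.306 0 0 0 21 -1" --pt "0.461 -0.306 0 0 0 21 -1" --pt "0.461 -0.306 0 0 0 21 -1" --pt "0.461 -0.306 0 0 0 21 -1" --pt "0.461 -0.306 0 0 0 21 -1" --pt "0.461 -0.306 0 0 0 21 -1" --pt "0.461 -0.306 0 0 0 21 -1" --pt "0.461 -0.306 0 0 0 21 -1" --pt "0.461 -0.306 0 0 0 21 -1" --pt "0.461 -0.306 0 0 0 21 -1" --pt "0.461 -0.306 0 0 0 21 -1"

```text
t: 1.6
eef_pos: [0.5259, -0.0874, 0.2312]
tcp_rot: [1.0, -0.001, -0.0, 0.0]
ft_force: [-0.9, -0.1, 0.6]
opening: 0.0
gripper_force: 0.0
```

Run:
```python
from h import *
c=eyes.calibration("wrist"); p,d=eyes.grab_frame("wrist"); cv2.imwrite("pics/w1.png",p); np.save("w1.npy",d)
q,_=eyes.grab_frame("side"); cv2.imwrite("pics/s1.png",q[150:450,200:600])
import pickle; pickle.dump(c,open("w1.pkl","wb")); print(np.round(c["R"],2).tolist())
```

```text
[[-0.0, -1.0, 0.0], [-0.95, 0.0, 0.32], [-0.32, 0.0, -0.95]]
```

View pics/w1.png

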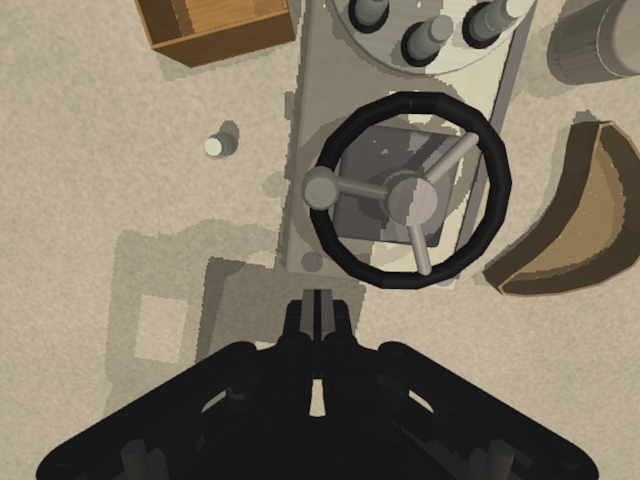

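View pics/s1.png

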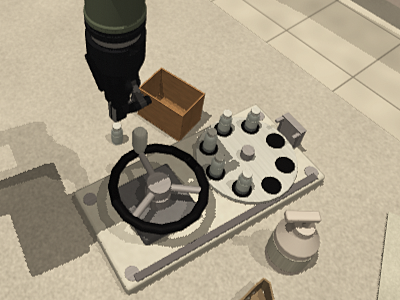

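The wrist view (tool at z 0.231) shows the handle's top at (321,187), the hub at (411,200) and the fingertips at (317,290). The side view shows the shut fingers behind the handle, with clear space below. Next I go down and compute the circle of push points: radius 80 mm, trailing the handle.

Emit:
step_arm --pt "0 0 0.033 0 0 0 -1" --pt "0 0 0.066 0 0 0 -1" --pt "0 0 0.099 0 0 0 -1" --pt "0 0 0.099 0 0 0 -1" --pt "0 0 0.099 0 0 0 -1"

```text
t: 2.12
eef_pos: [0.5256, -0.0869, 0.1316]
tcp_rot: [1.0, -0.001, -0.002, -0.0]
ft_force: [0.6, -0.2, -0.3]
opening: -0.0001
gripper_force: 0.0
```

Run:
```python
from h import *
s=robot.state(); print(s["eef_pos"],s["ft_force"])
c=np.array([.5515,-.1617]); p=s["eef_pos"][:2].copy()
for a0 in (108,13,-82,-177):
    R=[]
    for k in range(1,20):
        a=np.radians(a0-5*k); t=c+.080*np.array([np.cos(a),np.sin(a)])
        R.append([round(t[0]-p[0],3),round(-(t[1]-p[1]),3),0,0,0,0,-1])
    p=p+[R[-1][0],-R[-1][1]]; print(a0,p,str(R).replace(" ",""))
```

```text
[ 0.52561746 -0.08686341  0.13159459] [ 0.56378914 -0.22087185 -0.29358152]
108 [ 0.62961746 -0.14386341] [[np.float64(0.008),np.float64(-0.003),0,0,0,0,-1],[np.float64(0.015),np.float64(-0.004),0,0,0,0,-1],[np.float64(0.022),np.float64(-0.005),0,0,0,0,-1],[np.float64(0.029),np.float64(-0.005),0,0,0,0,-1],[np.float64(0.036),np.float64(-0.005),0,0,0,0,-1],[np.float64(0.043),np.float64(-0.003),0,0,0,0,-1],[np.float64(0.049),np.float64(-0.002),0,0,0,0,-1],[np.float64(0.056),np.float64(0.001),0,0,0,0,-1],[np.float64(0.062),np.float64(0.004),0,0,0,0,-1],[np.float64(0.068),np.float64(0.007),0,0,0,0,-1],[np.float64(0.074),np.float64(0.011),0,0,0,0,-1],[np.float64(0.079),np.float64(0.015),0,0,0,0,-1],[np.float64(0.084),np.float64(0.02),0,0,0,0,-1],[np.float64(0.089),np.float64(0.026),0,0,0,0,-1],[np.float64(0.093),np.float64(0.031),0,0,0,0,-1],[np.float64(0.097),np.float64(0.037),0,0,0,0,-1],[np.float64(0.1),np.float64(0.044),0,0,0,0,-1],[np.float64(0.102),np.float64(0.05),0,0,0,0,-1],[np.float64(0.104),np.float64(0.057),0,0,0,0,-1]]
13 [ 0.56261746 -0.24086341] [[np.float64(0.001),np.float6
[... 2181 characters left out ...]
1],[np.float64(0.009),np.float64(-0.04),0,0,0,0,-1],[np.float64(0.012),np.float64(-0.047),0,0,0,0,-1],[np.float64(0.016),np.float64(-0.052),0,0,0,0,-1],[np.float64(0.02),np.float64(-0.058),0,0,0,0,-1],[np.float64(0.025),np.float64(-0.063),0,0,0,0,-1],[np.float64(0.031),np.float64(-0.067),0,0,0,0,-1],[np.float64(0.036),np.float64(-0.071),0,0,0,0,-1],[np.float64(0.042),np.float64(-0.075),0,0,0,0,-1],[np.float64(0.049),np.float64(-0.078),0,0,0,0,-1],[np.float64(0.055),np.float64(-0.08),0,0,0,0,-1],[np.float64(0.062),np.float64(-0.082),0,0,0,0,-1],[np.float64(0.069),np.float64(-0.083),0,0,0,0,-1],[np.float64(0.076),np.float64(-0.084),0,0,0,0,-1],[np.float64(0.083),np.float64(-0.084),0,0,0,0,-1]]
```

Emit:
step_arm --pt "0.008 -0.003 0 0 0 0 -1" --pt "0.015 -0.004 0 0 0 0 -1" --pt "0.022 -0.005 0 0 0 0 -1" --pt "0.029 -0.005 0 0 0 0 -1" --pt "0.036 -0.005 0 0 0 0 -1" --pt "0.043 -0.003 0 0 0 0 -1" --pt "0.049 -0.002 0 0 0 0 -1" --pt "0.056 0.001 0 0 0 0 -1" --pt "0.062 0.004 0 0 0 0 -1" --pt "0.068 0.007 0 0 0 0 -1" --pt "0.074 0.011 0 0 0 0 -1" --pt "0.079 0.015 0 0 0 0 -1" --pt "0.084 0.02 0 0 0 0 -1" --pt "0.089 0.026 0 0 0 0 -1" --pt "0.093 0.031 0 0 0 0 -1" --pt "0.097 0.037 0 0 0 0 -1" --pt "0.1 0.044 0 0 0 0 -1" --pt "0.102 0.05 0 0 0 0 -1" --pt "0.104 0.057 0 0 0 0 -1"

```text
t: 3.7
eef_pos: [0.6308, -0.1439, 0.1323]
tcp_rot: [1.0, -0.0, -0.0, -0.0]
ft_force: [-0.9, 2.0, -0.1]
opening: 0.0002
gripper_force: 1.1
```

Run:
```python
from h import *
q,_=eyes.grab_frame("side"); cv2.imwrite("pics/s2.png",q[150:450,200:600]); print(robot.state()["ft_force"])
```

```text
[ 0.59255674 -0.81947507  0.38074978]
```

View pics/s2.png

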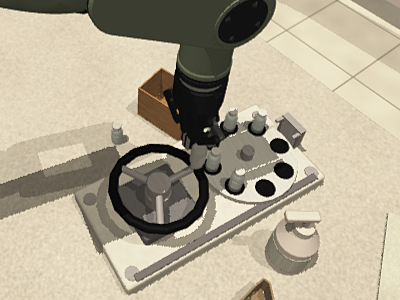

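The wheel has turned: the spokes have moved and the handle stands at about (200,158), ahead of the fingers, at a force of about 2 N. I keep going.

Emit:
step_arm --pt "0.001 0.007 0 0 0 0 -1" --pt "0.002 0.014 0 0 0 0 -1" --pt "0.002 0.021 0 0 0 0 -1" --pt "0.001 0.028 0 0 0 0 -1" --pt "0.0 0.034 0 0 0 0 -1" --pt "-0.002 0.041 0 0 0 0 -1" --pt "-0.004 0.048 0 0 0 0 -1" --pt "-0.007 0.054 0 0 0 0 -1" --pt "-0.01 0.06 0 0 0 0 -1" --pt "-0.014 0.066 0 0 0 0 -1" --pt "-0.019 0.071 0 0 0 0 -1" --pt "-0.024 0.076 0 0 0 0 -1" --pt "-0.029 0.081 0 0 0 0 -1" --pt "-0.035 0.085 0 0 0 0 -1" --pt "-0.041 0.088 0 0 0 0 -1" --pt "-0.047 0.091 0 0 0 0 -1" --pt "-0.053 0.094 0 0 0 0 -1" --pt "-0.06 0.096 0 0 0 0 -1" --pt "-0.067 0.097 0 0 0 0 -1"

```text
t: 5.33
eef_pos: [0.5631, -0.2406, 0.1325]
tcp_rot: [1.0, -0.0, 0.0, 0.0]
ft_force: [2.2, 1.2, 0.8]
opening: 0.0002
gripper_force: 1.1
```

Emit:
step_arm --pt "-0.007 0.001 0 0 0 0 -1" --pt "-0.014 0.001 0 0 0 0 -1" --pt "-0.021 0 0 0 0 0 -1" --pt "-0.028 -0.001 0 0 0 0 -1" --pt "-0.035 -0.003 0 0 0 0 -1" --pt "-0.041 -0.005 0 0 0 0 -1" --pt "-0.047 -0.008 0 0 0 0 -1" --pt "-0.054 -0.011 0 0 0 0 -1" --pt "-0.059 -0.015 0 0 0 0 -1" --pt "-0.065 -0.02 0 0 0 0 -1" --pt "-0.07 -0.025 0 0 0 0 -1" --pt "-0.074 -0.03 0 0 0 0 -1" --pt "-0.078 -0.036 0 0 0 0 -1" --pt "-0.082 -0.042 0 0 0 0 -1" --pt "-0.085 -0.048 0 0 0 0 -1" --pt "-0.087 -0.054 0 0 0 0 -1" --pt "-0.089 -0.061 0 0 0 0 -1" --pt "-0.09 -0.068 0 0 0 0 -1" --pt "-0.091 -0.075 0 0 0 0 -1"

```text
t: 6.92
eef_pos: [0.4727, -0.1647, 0.1324]
tcp_rot: [1.0, -0.0, 0.0, 0.0]
ft_force: [1.7, -2.4, -0.1]
opening: 0.0002
gripper_force: 1.1
```

Run:
```python
from h import *
s=robot.state(); print(s["eef_pos"],s["ft_force"])
q,_=eyes.grab_frame("side"); w,_=eyes.grab_frame("wrist"); cv2.imwrite("pics/c3.png",np.hstack([q[150:450,200:600],cv2.resize(w,(400,300))]))
```

```text
[ 0.47270105 -0.16471908  0.13237355] [ 1.72238554 -2.41327297 -0.06140056]
```

View pics/c3.png

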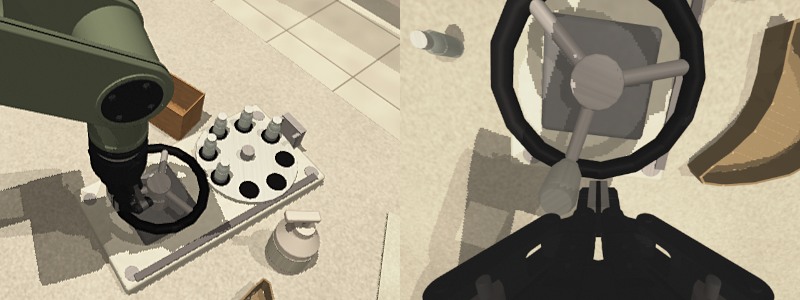

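The handle is at about (557,185) in the right half, just ahead of the fingers. I do the next 14 rows, stopping short of a full turn, then measure.

Emit:
step_arm --pt "0 -0.007 0 0 0 0 -1" --pt "0 -0.014 0 0 0 0 -1" --pt "0.002 -0.021 0 0 0 0 -1" --pt "0.003 -0.028 0 0 0 0 -1" --pt "0.006 -0.034 0 0 0 0 -1" --pt "0.009 -0.04 0 0 0 0 -1" --pt "0.012 -0.047 0 0 0 0 -1" --pt "0.016 -0.052 0 0 0 0 -1" --pt "0.02 -0.058 0 0 0 0 -1" --pt "0.025 -0.063 0 0 0 0 -1" --pt "0.031 -0.067 0 0 0 0 -1" --pt "0.036 -0.071 0 0 0 0 -1" --pt "0.039 -0.073 0 0 0 0 -1" --pt "0.042 -0.075 0 0 0 0 -1" --pt "0.042 -0.075 0 0 0 0 -1"

```text
t: 8.27
eef_pos: [0.5155, -0.0898, 0.1323]
tcp_rot: [1.0, -0.0, 0.0, -0.0]
ft_force: [-0.8, 0.4, 0.4]
opening: 0.0001
gripper_force: 0.0
```

Run:
```python
from h import *
s=robot.state(); print(s["eef_pos"],s["ft_force"])
c=eyes.calibration("wrist"); import pickle; pickle.dump(c,open("w4.pkl","wb"))
w,d=eyes.grab_frame("wrist"); cv2.imwrite("pics/w4.png",w); np.save("w4.npy",d)
```

```text
[ 0.51551103 -0.08980915  0.1322534 ] [-0.77749846  0.40246114  0.35226374]
```

View pics/w4.png

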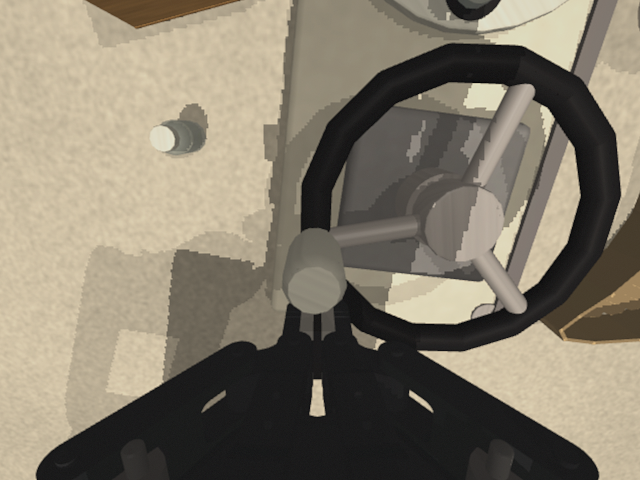

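The handle's top is at about (315,289) and the hub's top at (465,222). For the angle still to go, I compare the hub and handle directions in both wrist views.

Run:
```python
from h import *
import pickle
for f,han,hub in (("w1",(320.5,187),(411.5,200)),("w4",(315,289),(465,222))):
    c=pickle.load(open(f+".pkl","rb")); a=ray("",*han,.163,c); b=ray("",*hub,.118,c); v=(a-b)[:2]
    print(f,a,b,np.hypot(*v),np.degrees(np.arctan2(v[1],v[0])))
```

```text
w1 [ 0.57216971 -0.08963679  0.163     ] [ 0.55401197 -0.16145152  0.118     ] 0.07407468571958975 75.81063103722414
w4 [ 0.54056964 -0.0889897   0.163     ] [ 0.55391947 -0.16233838  0.118     ] 0.07455365262199194 100.31520990871347
```

There are 24.5° left, about 31 mm of x travel on the flat finger face. I push 28 mm and measure again.

Emit:
step_arm --pt "0.005 -0.002 0 0 0 0 -1" --pt "0.01 -0.004 0 0 0 0 -1" --pt "0.015 -0.004 0 0 0 0 -1" --pt "0.02 -0.004 0 0 0 0 -1" --pt "0.024 -0.004 0 0 0 0 -1" --pt "0.026 -0.004 0 0 0 0 -1" --pt "0.028 -0.004 0 0 0 0 -1" --pt "0.028 -0.004 0 0 0 0 -1"

```text
t: 8.98
eef_pos: [0.5434, -0.0864, 0.1323]
tcp_rot: [1.0, -0.0, 0.0, 0.0]
ft_force: [0.4, 0.2, 0.0]
opening: 0.0
gripper_force: 0.2
```

Run:
```python
from h import *
s=robot.state(); print(s["eef_pos"],s["ft_force"])
c=eyes.calibration("wrist"); import pickle; pickle.dump(c,open("w5.pkl","wb"))
w,d=eyes.grab_frame("wrist"); cv2.imwrite("pics/w5.png",w)
```

```text
[ 0.5433889  -0.08644977  0.13227248] [0.40478591 0.184841   0.02544712]
```

View pics/w5.png

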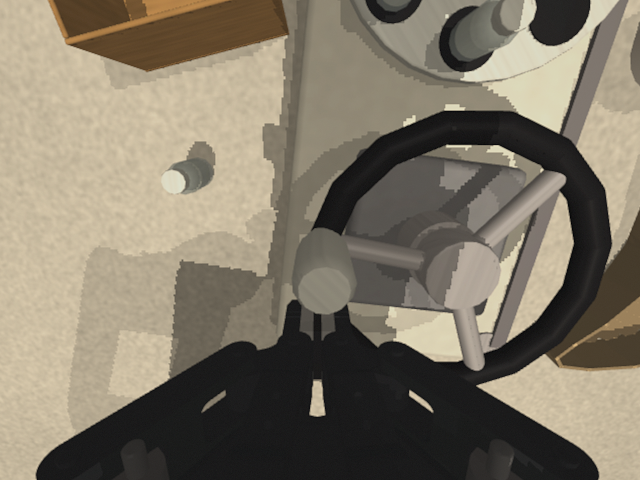

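The handle's top is at about (325,290) and the hub at (464,276). I back off to the exact reference pose for a direct comparison with the first wrist picture.

Emit:
step_arm --pt "-0.017 0 0 0 0 0 -1" --pt "-0.017 0 0 0 0 0 -1" --pt "-0.017 0 -0.04 0 0 0 -1" --pt "-0.017 0 -0.08 0 0 0 -1" --pt "-0.017 0 -0.099 0 0 0 -1" --pt "-0.017 0 -0.099 0 0 0 -1" --pt "-0.017 0 -0.099 0 0 0 -1"

```text
t: 9.62
eef_pos: [0.5268, -0.0866, 0.2326]
tcp_rot: [1.0, -0.0, 0.002, 0.0]
ft_force: [-1.0, 0.6, 1.1]
opening: -0.0002
gripper_force: 0.0
```

Run:
```python
from h import *
import pickle
c1=pickle.load(open("w1.pkl","rb")); a=cv2.imread("pics/w1.png")
c=eyes.calibration("wrist"); w,d=eyes.grab_frame("wrist"); cv2.imwrite("pics/w6.png",w); pickle.dump(c,open("w6.pkl","wb"))
print(robot.state()["eef_pos"])
c5=pickle.load(open("w5.pkl","rb")); x=ray("",325.5,290,.163,c5); b=ray("",464.5,276,.118,c5); v=(x-b)[:2]; print("w5",np.hypot(*v),np.degrees(np.arctan2(v[1],v[0])))
# same-size patches around handle top and hub, matched between the views
for nm,(u,v),z,r in (("han",(320,187),.163,22),("hub",(411,200),.118,28)):
    T=a[v-r:v+r,u-r:u+r]; S=w[v-60:v+60,u-60:u+60]
    m=cv2.matchTemplate(S,T,cv2.TM_CCOEFF_NORMED); _,mx,_,(X,Y)=cv2.minMaxLoc(m); U,V=u-60+X+r,v-60+Y+r
    print(nm,mx,U,V,ray("",u,v,z,c1),ray("",U,V,z,c))
cv2.imwrite("pics/cmp6.png",np.hstack([a[70:310,280:530],w[70:310,280:530]]))
```

```text
[ 0.52578542 -0.08643166  0.23104908]
w5 0.07496871110326941 78.21404898226218
han 0.9744831919670105 321 190 [ 0.57217034 -0.0893182   0.163     ] [ 0.57119047 -0.0892455   0.163     ]
hub 0.9799286127090454 411 202 [ 0.55401275 -0.16105968  0.118     ] [ 0.55361888 -0.16099173  0.118     ]
```

View pics/cmp6.png

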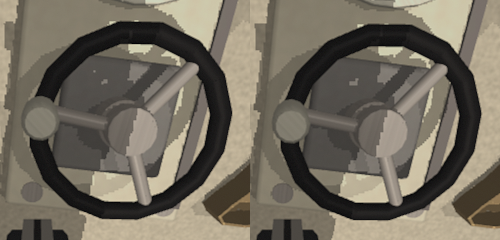

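The two views look nearly identical. I get the residual angle with sub-pixel patch shifts: handle and spoke ends against static features.

Run:
```python
from h import *
a=cv2.imread("pics/w1.png");w=cv2.imread("pics/w6.png")
k=4; A=cv2.resize(a,None,fx=k,fy=k,interpolation=2); W=cv2.resize(w,None,fx=k,fy=k,interpolation=2)
for nm,(u,v),r in (("han",(320,187),22),("hub",(411,200),26),("spoke up",(468,142),14),("spoke down",(423,264),14),("vial",(220,145),16),("screw",(312,262),14),("dish tip",(490,277),14)):
    T=A[k*(v-r):k*(v+r),k*(u-r):k*(u+r)]; s=r+12; S=W[k*(v-s):k*(v+s),k*(u-s):k*(u+s)]
    m=cv2.matchTemplate(S,T,cv2.TM_CCOEFF_NORMED); _,mx,_,(X,Y)=cv2.minMaxLoc(m); print(nm,round(mx,3),(X/k-12,Y/k-12))
```

```text
han 0.989 (0.5, 3.0)
hub 0.984 (0.0, 1.5)
spoke up 0.981 (-1.0, 1.5)
spoke down 0.997 (1.0, 0.75)
vial 0.996 (1.25, 1.75)
screw 0.982 (0.5, 1.0)
dish tip 0.997 (-0.25, 1.25)
```

The wheel is about 0.9° short (about 1.2 mm at the handle). I repeat the last push 1 mm further, then withdraw.

Emit:
step_arm --pt "0 0 0.04 0 0 0 -1" --pt "0 0 0.08 0 0 0 -1" --pt "0 0 0.099 0 0 0 -1" --pt "0 0 0.099 0 0 0 -1" --pt "0.006 0 0.099 0 0 0 -1" --pt "0.011 0 0.099 0 0 0 -1" --pt "0.015 0 0.099 0 0 0 -1" --pt "0.017 0 0.099 0 0 0 -1" --pt "0.018 0 0.099 0 0 0 -1" --pt "0.018 0 0.099 0 0 0 -1" --pt "0.012 0 0.099 0 0 0 -1" --pt "0 0 0.099 0 0 0 -1" --pt "0 0 0.099 0 0 0 -1" --pt "0 0 0.06 0 0 0 -1" --pt "0 0 0.02 0 0 0 -1" --pt "0 0 0 0 0 0 -1" --pt "0 0 0 0 0 0 -1" --pt "0 0 0 0 0 0 -1"

```text
t: 11.17
eef_pos: [0.5264, -0.0864, 0.2327]
tcp_rot: [1.0, -0.0, 0.002, 0.0]
ft_force: [-0.0, 0.4, -0.7]
opening: 0.0003
gripper_force: 0.0
```

Run:
```python
from h import *
a=cv2.imread("pics/w1.png");w,_=eyes.grab_frame("wrist"); cv2.imwrite("pics/w7.png",w)
k=4; A=cv2.resize(a,None,fx=k,fy=k,interpolation=2); W=cv2.resize(w,None,fx=k,fy=k,interpolation=2)
for nm,(u,v),r in (("han",(320,187),22),("hub",(411,200),26),("spoke up",(468,142),14),("spoke down",(423,264),14),("vial",(220,145),16),("screw",(312,262),14),("dish tip",(490,277),14)):
    T=A[k*(v-r):k*(v+r),k*(u-r):k*(u+r)]; s=r+12; S=W[k*(v-s):k*(v+s),k*(u-s):k*(u+s)]
    m=cv2.matchTemplate(S,T,cv2.TM_CCOEFF_NORMED); _,mx,_,(X,Y)=cv2.minMaxLoc(m); print(nm,round(mx,3),(X/k-12,Y/k-12))
print(robot.state()["eef_pos"],robot.state()["ft_force"])
```

```text
han 0.989 (1.25, 1.0)
hub 0.98 (0.25, 0.75)
spoke up 0.995 (0.0, 1.5)
spoke down 0.995 (0.5, 0.5)
vial 0.995 (1.75, 1.0)
screw 0.986 (1.0, 0.5)
dish tip 0.998 (0.0, 0.75)
[ 0.52541785 -0.08621841  0.23108776] [ 0.59657668  0.47287077 -0.27787189]
```

Handle, spokes and surroundings now match the starting view to within about 0.2°. The fingers are clear, well above everything, so I hand in.

```bash
python3 -c "
from rig import robot
print(robot.hand_in())"
```

```text
the job is handed in; nothing more can be done
None
```

I pushed the hand wheel one full turn clockwise, with the handle back at its start to within about 0.2° by the wrist camera, the vial and dish unmoved, the fingers clear, and the job handed in at about 11 s; I did not re-measure the carton and pump, and no verdict was returned.

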